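# Mate the mill hood hinge and hold it for the pin

### The job

We are putting the mill's hood hinge back together. First swing the fixture's keeper bar shut over the foot of the hinge block until it snaps home in its detent, then take the hinge leaf with the single middle knuckle from the parts tray and gently set that knuckle down between the two knuckles on the block so that the pin holes line up, with the leaf standing out level towards the front of the fixture. Keep the leaf gripped there and finish while holding it, so that I can push the pin through; leave the block seated in its fixture and everything else where it is.

Things in the scene. Friction and masses are not known exactly. Their poses are not given: they have to be found in the camera images.
- fixture: Dark steel assembly fixture fixed to the bench, carrying the hinge block; base plate 116 x 150 x 12 mm. Origin: on the bench, under the block's origin; base plate x -53..63, y -87..63 mm. +x points to the fixture's rear (away from the robot, give or take its yaw), z up; front = -x. Nothing on it is above 84 mm.
- keeper (a joint): Steel keeper bar, 16 mm wide, 36-46 mm above the bench, turning level about the pivot. 0 = shut (lies along the fixture's y across the block's rear foot); grows in rad as its free end swings to the rear (counter-clockwise from above). Starts at 0.5-1.0, stays where left. From 0.14 rad it rides over a spring ball (about 3 N at the knob); past about 0.05 the ball pushes it home.
- keeper_pivot (a point): Axis of the keeper bar's pivot, at the bar's underside: 36 mm to the rear (+x) and 47 mm to the left (+y) of the fixture's origin, 36 mm above the bench.
- keeper_knob (a point): Middle of the upright black round knob on the keeper bar, 18 mm in diameter, 38 mm tall (46 to 84 mm above the bench, this point at 65 mm), 105 mm from the pivot. With the bar shut it stands 36 mm to the rear and 58 mm to the right of the fixture's origin; the fixed parts below it are at most 42 mm high.
- hinge_block: Aluminium block, 90 (x) x 60 (y) mm, loose in the fixture with 1.5 mm play. Origin: on its underside, 12 mm above the bench; axes as the fixture's. Front part (x -40..22) 48 mm high, rear foot 22 mm. On its top an 8 mm steel leaf, 56 mm wide, with two knuckles (20 mm across, 13 mm long) and a 30 mm gap between them; in the gap the flat top reaches 12 mm before and 11 mm behind the pin axis.
- block_bore (a point): Point on the pin axis midway between the block's two knuckles, 28 mm in front of the block's origin, 70 mm above the bench, 10 mm above the block's flat top. Its axes are the block's: y along the pin axis, x to the rear, z up.
- leaf: The loose steel leaf with ONE knuckle, in the middle of an edge; lies flat in the tray, knuckle up, 0.15-0.31 kg. Plate 60 (x) x 56 (y) x 8 mm; origin: centre of the plate's underside; +x towards its knuckle, z up. Knuckle 20 mm across, 10 mm bore, 26 mm long, its lowest line flush with the plate's underside. Grip it across its 56 mm width.
- leaf_bore (a point): Centre of the loose leaf's bore: 41 mm from the leaf's origin along its +x, 10 mm above the underside; axes as the leaf's, y along the bore. With the knuckle resting on the block's flat top between the two knuckles, the bores are level.
- tray: Black plastic parts tray fixed to the bench, 240 (x) x 300 (y) mm, floor 4 mm thick, walls 18 mm high and 4 mm thick. Origin: centre of its underside on the bench.
- spare_leaf: Spare hinge leaf in the tray, same plate and steel as the loose leaf but with TWO knuckles at the ends of its edge: the wrong one. Origin and axes as for the loose leaf. Leave alone.
- hinge_pin: Steel hinge pin, 8 mm thick, 74 mm long, with a tapered nose and a short bent head, lying in the tray on the robot's side of the leaves. Origin: middle of its underside. Leave alone.
- screwdriver: Black-handled screwdriver, 190 mm long and 26 mm high, lying on the bench at the right. Origin: its middle, on the bench. Leave alone.
- grinding_jar: Steel grinding jar with lid, 74 mm in diameter, 74 mm high, beyond the work. Origin: centre of its underside. Leave alone.
- beaker: Clear plastic beaker, 68 mm wide, 85 mm high, at the left. Origin: centre of its underside. Leave alone.
- sample_bottle: Amber sample jar with black cap, 56 mm wide, 100 mm high, at the right. Origin: centre of its underside. Leave alone.
- jar_seal: Flat black rubber ring, 72 mm wide, 6 mm high, beyond the work. Origin: centre of its underside. Leave alone.
There are look-alikes about, which are no part of the job. What is shaped like the leaf but green is not meant.

How it is judged:
By the outcome, as a careful person would: the job done as asked, in the order asked, and still so for the second after the job is handed in, while the arm keeps its last pose, push and grip.
It also fails if it takes over 59 s, if anything falls off the work surface, if the arm or the gripper's body presses on something with over 40 N, if the wrist force passes 120 N, or if a joint passes its speed limit or range.

### The arm

A 6-joint arm with a two-finger parallel gripper is mounted at the origin on the work surface. World frame = base frame: x ahead of the robot, y to its left, z up, the work surface at z = 0. Lengths are in mm, angles in degrees, forces in N, time in s.
With the tool pointing down it reaches from about 250 to 775 mm from the base axis. Payload 8.9 kg.
Tool frame: the origin (TCP) lies between the finger pads; the fingertips stand 19 mm ahead of it and the grasp point (between the pads) is the TCP; z points along the fingers, y is the line along which they close (so a half turn about z gives the same grasp; the last joint's range is limited). The gripper opens to 85 mm and grips with 20 to 120 N. Pads are 22 mm wide; open, the fingers measure 114 mm over their backs; the gripper's body (76 mm by 85 mm) begins 54 mm behind the grasp point. The pads swing forward as they close: fully open they stand 13 mm farther back than shut.
Start: joints at [-77.481, 16.656, -8.789, 64.555, 0, 82.019], TCP at [183.864, -491.75, 250.305] pointing down, gripper open.
Joint ranges: [-144.48, 144.48], [-52.06, 99.96], [-74.48, 78.29], [-112.23, 115.85], [-86.99, 84.42], [-180, 180]. Speed limits (degrees/s): [127.2, 127.2, 159.86, 180, 180, 180].

### API

Orientations are given as [roll, pitch, yaw] about the fixed x, y, z axes, in that order (R = Rz(yaw) Ry(pitch) Rx(roll)).
In Python, from cell import sensors, optics, job gives the robot as it stands. The module is installed in compiled form; this text tells all that it offers.
- The arm moves only by the tool jog_arm, never from a script. Its argument "moves" is a list of rows, each an object with "delta_pos": the shift along the world's x, y, z in mm, a list of three; "angular": the turn, a rotation vector about the world's x, y, z in degrees, a list of three; "grip": the closure in counts, from 0 (fully open) to 255 (shut). In form: [{"delta_pos": [x, y, z], "angular": [rx, ry, rz], "grip": grip}, ...]. A call has exactly 8 rows; each row shifts and turns the commanded pose from where the row before left it; what a row does not reach is not made up. A row lasts 1/8 s, in which the tool goes at most 62.5 mm and 10.7 degrees, less where a joint would pass 70% of its speed; a pose out of reach is approached as far as the arm can. A call is refused whole if a number of a shift passes 62.5 or a number of a turn 10.7, either way. A call with a gripper value outside its range is refused whole. The fingers move at their own pace and stop on an object; "force" is the grip in N (left out, the last holds). Time passes only in rows, so rows that do not move let the fingers close, or fill a call up. It gives the time, the measured TCP pose, the force, the opening and the grip force at its end, in the units of the state.
- sensors.state(): the state, without advancing time (a new reading comes with each control period).
- optics.grab_frame(name): name is "scene" or "top"; returns the picture (400x640x3 uint8, red, green, blue); there is no depth.
- optics.get_calibration(name): a dict with "K" (3x3 intrinsics, pixels), "position" and "attitude" of the camera in the world. Camera axes: x right, y down, z forward; pixel columns grow to the right and rows downward; lengths in mm; the calibration is good to about 2 mm. A picture is of the moment at which its call begins. get_calibration takes no time and is no camera call.
- job.sign_off(): hands the job in; it is judged then, once.
The state is a dict: "time": time; "qpos": joint angles; "qd": joint speeds; "joint_torque": joint torques, N m; "ee_pos": TCP position; "orientation": TCP orientation; "contact_force": force on the tool from outside, world axes, zero at the start; "ft_torque": the same for the moment, N m; "opening": opening from 0.0 (shut) to 1.0 (fully open); "gripper_force": force on a finger pad.
Only numpy, scipy, OpenCV 4.12 (cv2) and the standard library are available. Lean on these libraries where they do the work, as an engineer would, in place of code of your own. Each camera call takes 0.05 s, during which the arm holds its last target. There are 200 camera calls.

## Working session

There is one attempt and no reset: what is moved stays moved. The work goes in short steps, Python scripts to look and compute and a tool call to move; the robot and the scene stay as the last step left them, time stands still between calls to the robot, and variables do not carry over. Pictures are saved under pics/ and viewed, at most 10 in all, crops included, and the job is handed in when it is done.

Besides the shell and the picture viewer there is one more tool, called after "Emit:" by a JSON object that holds its "method" and its "body", one argument or row to a line. jog_arm: Moves the arm, as the interface text tells. Its arguments: {"type":"object","properties":{"moves":{"type":"array"},"force":{"type":"number"}},"required":["moves"]}

```bash
mkdir -p pics
cat > h.py <<'E'
import numpy as np, cv2
from cell import sensors, optics, job
def grab(n,f):
    im=optics.grab_frame(n); cv2.imwrite('pics/'+f,im[...,::-1]); return im
def cal(n):
    c=optics.get_calibration(n); return c
E
python3 - <<'E'
from h import *
for n in('scene','top'):
    grab(n,n+'0.png'); print(cal(n))
print(sensors.state())
E
```

```text
{'K': array([[370.73459566,   0.        , 317.47169206],
       [  0.        , 370.73459566, 203.25460706],
       [  0.        ,   0.        ,   1.        ]]), 'position': array([1198.01390329, -275.86387434,  763.70089419]), 'attitude': array([-135.89205357,   -0.68905817,   64.30871169])}
{'K': array([[428.15126731,   0.        , 324.70718853],
       [  0.        , 428.15126731, 203.04131523],
       [  0.        ,   0.        ,   1.        ]]), 'position': array([ 434.96486398,   10.12344864, 1337.50837998]), 'attitude': array([-173.23528805,   -0.28016847,  -89.51610118])}
{'time': 0.1, 'qpos': array([-7.74784760e+01,  1.66862942e+01, -8.82473104e+00,  6.45562300e+01,
       -3.98440175e-04,  8.20192468e+01]), 'qd': array([ 0.04167745, -0.07772662,  0.05016819,  0.03398097, -0.01378244,
       -0.01320374]), 'joint_torque': array([ 1.56532817e-03, -5.37977958e+01,  3.31918395e+01,  9.28006426e-03,
       -2.85847318e-04,  1.19034237e-05]), 'ee_pos': array([ 183.80500332, -491.38436298,  249.7974647 ]), 'orientation': array([-1.79933341e+02, -8.94317130e-03,  2.05022722e+01]), 'contact_force': array([ 0.22181788, -0.25461403, -0.36193205]), 'ft_torque': array([-0.02753965,  0.02073586,  0.00731802]), 'gripper_force': 0.0, 'opening': 1.0010850843988974}
```

View pics/scene0.png

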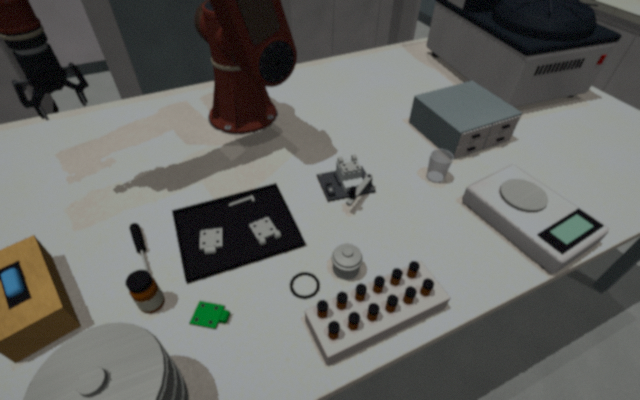

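View pics/top0.png

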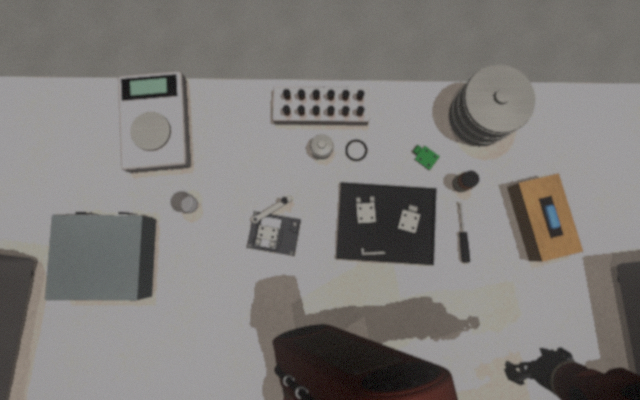

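The top view has the fixture around (273,234), with the keeper swung back and its knob at about (285,201). Two steel leaves lie in the tray, at (367,209) and (409,219), and the green look-alike is at (426,157). An enlarged crop should show which leaf is which.

Run:
```python
from h import *
t=cv2.imread('pics/top0.png'); s=cv2.imread('pics/scene0.png')
a=cv2.resize(t[180:260,240:320],(400,400),interpolation=cv2.INTER_CUBIC)
b=cv2.resize(t[180:260,345:425],(400,400),interpolation=cv2.INTER_CUBIC)
c=cv2.resize(s[150:220,310:380],(400,200*2),interpolation=cv2.INTER_CUBIC)[:, :]
cv2.imwrite('pics/c1.png',np.hstack([a,b]))
d=cv2.resize(s[210:250,195:285],(400,178),interpolation=cv2.INTER_CUBIC)
cv2.imwrite('pics/c2.png',np.hstack([c,np.vstack([d,np.zeros((222,400,3),np.uint8)])]))
```

```text
(no output)
```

View pics/c1.png

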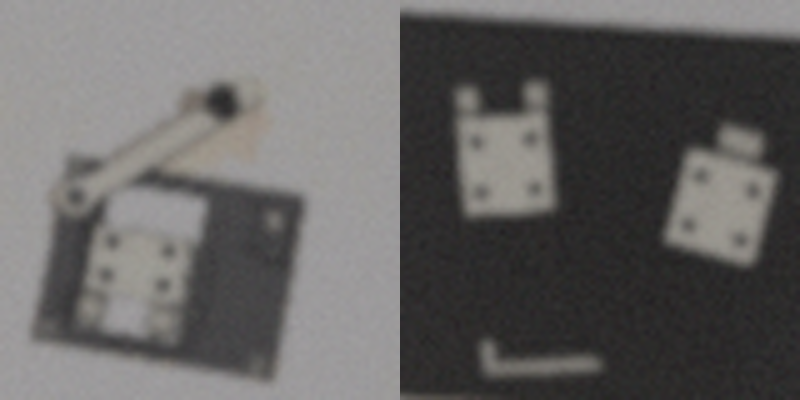

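View pics/c2.png

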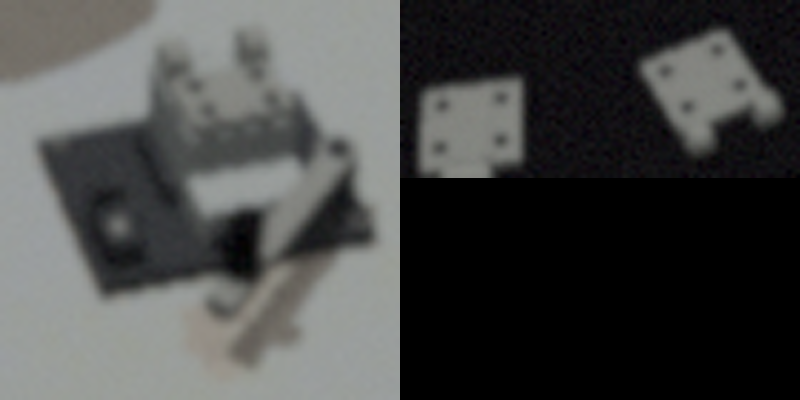

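The crop settles it. (367,209) has two knuckles, so it is the spare. (409,219) has a single middle knuckle on its far edge, so it is the leaf to take. The green one is excluded. Next I'll measure on averaged frames.

```bash
cat >> h.py <<'E'
from scipy.spatial.transform import Rotation as Ro
def avg(n,k=8): return np.mean([optics.grab_frame(n).astype(float) for _ in range(k)],0)
def plane(n,uv,z):
    c=cal(n); R=Ro.from_euler('xyz',c['attitude'],degrees=True).as_matrix()
    uv=np.atleast_2d(uv).astype(float); d=np.c_[uv,np.ones(len(uv))]@np.linalg.inv(c['K']).T@R.T
    p=np.asarray(c['position']); return p+d*((z-p[2])/d[:,2])[:,None]
def proj(n,P):
    c=cal(n); R=Ro.from_euler('xyz',c['attitude'],degrees=True).as_matrix()
    q=(np.atleast_2d(P)-c['position'])@R@c['K'].T; return q[:,:2]/q[:,2:]
def tri(uvs):
    A=np.zeros((3,3));b=np.zeros(3)
    for n,uv in uvs.items():
        p=np.asarray(cal(n)['position']); d=plane(n,uv,0)[0]-p; d/=np.linalg.norm(d)
        M=np.eye(3)-np.outer(d,d); A+=M; b+=M@p
    return np.linalg.solve(A,b)
E
python3 - <<'E'
from h import *
I={n:avg(n) for n in('top','scene')}; np.savez('avg.npz',**I)
def rect(n,roi,th,z,S=8):
    x0,x1,y0,y1=roi; g=I[n][y0:y1,x0:x1].mean(2).astype(np.float32)
    G=cv2.resize(g,None,fx=S,fy=S,interpolation=cv2.INTER_CUBIC)
    cs,_=cv2.findContours((G>th).astype(np.uint8),cv2.RETR_EXTERNAL,cv2.CHAIN_APPROX_NONE)
    c=max(cs,key=cv2.contourArea)[:,0].astype(float)
    return plane(n,(c+.5)/S-.5+[x0,y0],z)[:,:2]
for nm,n,roi in(('leaf','top',(390,430,198,240)),('spare','top',(350,385,190,230)),('leaf','scene',(192,230,222,258))):
    g=I[n][roi[2]:roi[3],roi[0]:roi[1]].mean(2); th=(np.percentile(g,5)+np.percentile(g,97))/2
    P=rect(n,roi,th,12).astype(np.float32); r=cv2.minAreaRect(P); print(nm,n,th,r, cv2.contourArea(P), P.mean(0))
    m=cv2.moments(P); print('centroid',m['m10']/m['m00'],m['m01']/m['m00'])
def up(n,x0,y0,w,h,S):
    c=I[n][y0:y0+h,x0:x0+w]; c=(np.clip((c-20)/(215-20),0,1)**.7*255).astype(np.uint8)
    return cv2.resize(c,(w*S,h*S),interpolation=cv2.INTER_CUBIC)[...,::-1]
a=up('top',245,190,58,70,8)[:, :464]; b=up('scene',316,150,42,70,8)
cv2.imwrite('pics/d1.png',np.hstack([a,b])[:560])
E
```

```text
leaf top 94.30479166666666 ((548.0814208984375, -258.90277099609375), (57.917747497558594, 81.04306030273438), 74.47815704345703) 3910.163556786254 [ 545.36816 -258.052  ]
centroid 543.3741445811833 -257.7105457180566
spare top 95.12395833333333 ((572.7230834960938, -121.97659301757812), (80.783447265625, 58.46320343017578), 4.74992561340332) 3833.2005540637765 [ 573.9176   -122.322815]
centroid 568.126176705708 -122.52667686890368
leaf scene 72.3125 ((547.1204223632812, -257.4517822265625), (58.563167572021484, 80.48148345947266), 74.4425048828125) 4098.049023687607 [ 544.54596 -256.04404]
centroid 543.7725871748842 -256.3475379019864
```

View pics/d1.png

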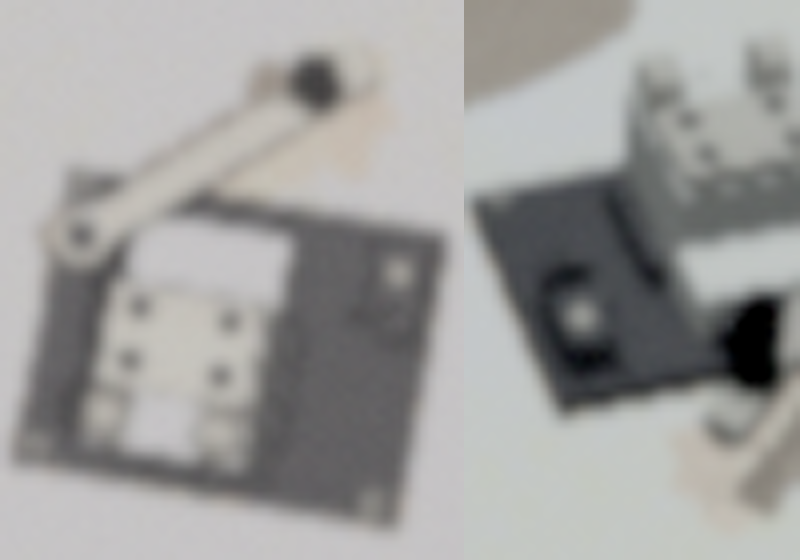

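The enlarged top view shows these points in crop pixels:
- **Plate corners:** (12,462), (398,528), (447,233), (68,168).
- **Keeper:** pivot at (80,235), knob at about (315,82).
- **Block knuckles:** about (100,412) and (225,437).

I'll turn these into poses.

Run:
```python
from h import *
I=np.load('avg.npz')
t=lambda L:(np.array(L,float)+.5)/8-.5+[245,190]
inv=lambda p:(np.array(p)-[245,190]+.5)*8-.5
C=plane('top',t([(12,462),(398,528),(447,233),(68,168)]),12)[:,:2]
M=np.array([(-53,63),(-53,-87),(63,-87),(63,63)],float)
A=C-C.mean(0);B=M-M.mean(0)
print([np.linalg.norm(C[i]-C[i-1]) for i in range(4)])
yaw=np.arctan2((B[:,0]*A[:,1]-B[:,1]*A[:,0]).sum(),(A*B).sum()); R=np.array([[np.cos(yaw),-np.sin(yaw)],[np.sin(yaw),np.cos(yaw)]])
o=C.mean(0)-R@M.mean(0); print('fix',o,np.degrees(yaw),C-(M@R.T+o))
piv=plane('top',t([(80,235)]),46)[0,:2]; print('pivot seen',piv,'pred',o+R@[36,47])
kn=plane('top',t([(318,78)]),80)[0,:2]; print('knob',kn)
d=R.T@(kn-piv); print('r',np.linalg.norm(d),'q',np.arctan2(d[0],-d[1]))
W=lambda x,y,z: np.r_[o+R@[x,y],z]
pts={'pinL':(-28,21.5,80),'pinR':(-28,-21.5,80),'Rout':(-28,-28,70),'Lout':(-28,28,70),'frontL':(-38,28,70),'frontR':(-38,-28,70),'footRL':(50,30,34),'footRR':(50,-30,34),'bore':(-28,0,60)}
for k,v in pts.items(): print(k,inv(proj('top',W(*v)))[0].round(0))
# knob dark blob, top
for n,(x0,x1,y0,y1) in (('top',(275,295,190,206)),('scene',(320,385,165,215))):
    g=I[n][y0:y1,x0:x1].mean(2).astype(np.float32);G=cv2.resize(g,None,fx=8,fy=8,interpolation=cv2.INTER_CUBIC)
    print(n,G.min())
    cs,_=cv2.findContours((G<85).astype(np.uint8),cv2.RETR_EXTERNAL,cv2.CHAIN_APPROX_NONE)
    for c in cs:
        if cv2.contourArea(c)>300: print(cv2.minAreaRect((c[:,0]/8.+[x0,y0]).astype(np.float32)))
```

```text
[np.float64(115.27356739211903), np.float64(150.75277932754344), np.float64(115.00930641183743), np.float64(149.54907378622678)]
fix [494.74939357 175.16670753] -9.062662562680815 [[ 0.54944558  0.07388328]
 [ 0.23246027 -0.63771545]
 [-0.58732072  0.54192463]
 [-0.19458513  0.02190754]]
pivot seen [537.92581844 216.65877367] pred [537.70317842 215.90946599]
knob [594.20958211 124.86776793]
r 107.67288788784414 q 0.7082225451490188
pinL [104. 412.]
pinR [219. 431.]
Rout [240. 435.]
Lout [ 90. 410.]
frontL [ 85. 437.]
frontR [235. 462.]
footRL [138. 209.]
footRR [292. 236.]
bore [169. 423.]
top 48.555607
((284.5625305175781, 200.56253051757812), (6.1871843338012695, 5.656853675842285), 45.0)
scene 4.0040956
((368.6690368652344, 190.73875427246094), (11.17188835144043, 20.61429786682129), 38.467864990234375)
((342.9698791503906, 183.59649658203125), (34.226768493652344, 45.8604850769043), 86.8675308227539)
```

The fixture fits well: origin (494.7, 175.2), yaw -9.1°, side lengths within 1 mm. The keeper is at about 0.70 rad, so the knob is near (592,126). The leaf is at (537.8,-255.5) with yaw -15.5°. I'll go above the knob.

Emit:
{"method": "jog_arm", "body": {
  "moves": [
    {"delta_pos": [25.5, 38.6, -2], "angular": [0, 0, 6.3], "grip": 150},
    {"delta_pos": [25.5, 38.6, -2], "angular": [0, 0, 6.3], "grip": 150},
    {"delta_pos": [25.5, 38.6, -2], "angular": [0, 0, 6.3], "grip": 150},
    {"delta_pos": [25.5, 38.6, -2], "angular": [0, 0, 6.3], "grip": 150},
    {"delta_pos": [25.5, 38.6, -2], "angular": [0, 0, 6.3], "grip": 150},
    {"delta_pos": [25.5, 38.6, -2], "angular": [0, 0, 6.3], "grip": 150},
    {"delta_pos": [25.5, 38.6, -2], "angular": [0, 0, 6.3], "grip": 150},
    {"delta_pos": [25.5, 38.6, -2], "angular": [0, 0, 6.3], "grip": 150}
  ]
}}

```text
time: 1.9
ee_pos: [388.6, -181.7, 234.4]
orientation: [180.0, 0.0, 71.1]
contact_force: [0.7, -0.2, -1.1]
opening: 0.414
gripper_force: 0.0
```

Emit:
{"method": "jog_arm", "body": {
  "moves": [
    {"delta_pos": [25.5, 38.6, -2], "angular": [0, 0, 6.3], "grip": 150},
    {"delta_pos": [25.5, 38.6, -2], "angular": [0, 0, 6.3], "grip": 150},
    {"delta_pos": [25.5, 38.6, -2], "angular": [0, 0, 6.3], "grip": 150},
    {"delta_pos": [25.5, 38.6, -2], "angular": [0, 0, 6.3], "grip": 150},
    {"delta_pos": [25.5, 38.6, -2], "angular": [0, 0, 6.3], "grip": 150},
    {"delta_pos": [25.5, 38.6, -2], "angular": [0, 0, 6.3], "grip": 150},
    {"delta_pos": [25.5, 38.6, -2], "angular": [0, 0, 6.3], "grip": 150},
    {"delta_pos": [0, 0, 0], "angular": [0, 0, 0], "grip": 150}
  ]
}}

```text
time: 2.9
ee_pos: [567.4, 89.7, 219.7]
orientation: [180.0, -0.0, 115.3]
contact_force: [0.0, -0.2, 0.4]
opening: 0.412
gripper_force: 0.0
```

Emit:
{"method": "jog_arm", "body": {
  "moves": [
    {"delta_pos": [12.2, 18.2, 0], "angular": [0, 0, 3.1], "grip": 150},
    {"delta_pos": [12.2, 18.1, 0], "angular": [0, 0, 3.1], "grip": 150},
    {"delta_pos": [0, 0, -30], "angular": [0, 0, 0], "grip": 150},
    {"delta_pos": [0, 0, -30], "angular": [0, 0, 0], "grip": 150},
    {"delta_pos": [0, 0, -30], "angular": [0, 0, 0], "grip": 150},
    {"delta_pos": [0, 0, -20], "angular": [0, 0, 0], "grip": 150},
    {"delta_pos": [0, 0, 0], "angular": [0, 0, 0], "grip": 150},
    {"delta_pos": [0, 0, 0], "angular": [0, 0, 0], "grip": 150}
  ]
}}

```text
time: 3.9
ee_pos: [591.2, 123.2, 111.3]
orientation: [180.0, 0.0, 121.2]
contact_force: [0.1, -0.7, 0.0]
opening: 0.412
gripper_force: 0.0
```

Run:
```python
from h import *
o=[]
for n,(x0,y0,w,h) in(('top',(245,170,70,90)),('scene',(310,140,80,90))):
    im=avg(n,3); c=im[y0:y0+h,x0:x0+w]; o.append(cv2.resize(np.clip(c*1.2,0,255).astype(np.uint8),(w*5,h*5),interpolation=cv2.INTER_CUBIC)[...,::-1])
cv2.imwrite('pics/k1.png',np.hstack(o)); print(sensors.state()['ee_pos'])
```

```text
[591.10567489 123.56222476 110.93245681]
```

View pics/k1.png

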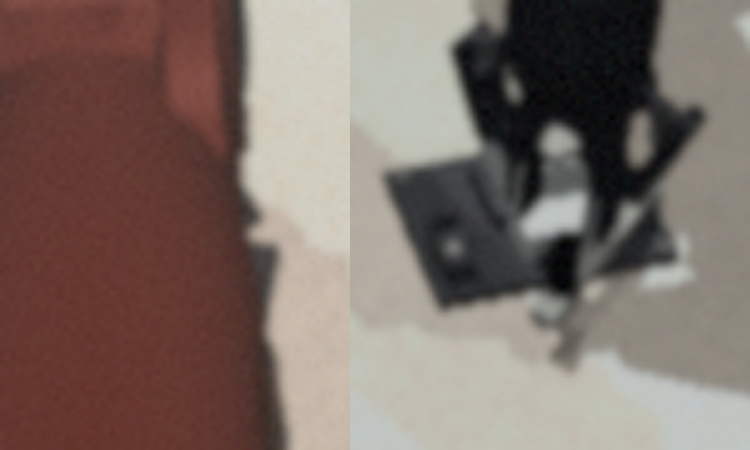

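The top view is blocked by the arm. In the scene view the fingers stand above the dark knob, at crop pixel (560,265). I'll check that numerically.

Run:
```python
from h import *
I=np.load('avg.npz')
print(proj('scene',[(592,126,46),(592,126,84),(591,123.5,111)]), proj('top',[(592,126,46),(592,126,84)]))
for n,(x0,x1,y0,y1) in (('top',(275,295,190,206)),('scene',(340,360,180,206))):
    g=I[n][y0:y1,x0:x1].mean(2).astype(np.float32);G=cv2.resize(g,None,fx=8,fy=8,interpolation=cv2.INTER_CUBIC)
    cs,_=cv2.findContours((G<(70 if n=='top' else 30)).astype(np.uint8),cv2.RETR_EXTERNAL,cv2.CHAIN_APPROX_NONE)
    c=max(cs,key=cv2.contourArea); print(n,np.array(cv2.boundingRect(c))/8+[x0,y0,0,0],cv2.moments(c)['m10']/cv2.moments(c)['m00']/8+x0,cv2.moments(c)['m01']/cv2.moments(c)['m00']/8+y0)
```

```text
[[350.547291   197.10138164]
 [351.62970384 187.03037081]
 [351.41523567 179.56850449]] [[284.91934184 201.44594992]
 [283.79342145 199.88070212]]
top [281.75  198.      5.25    5.375] 284.41464203076083 200.55517558187015
scene [348.    187.625   6.875  10.75 ] 351.9145401080317 193.13745645918522
```

The prediction and the images agree to about 1 px. I'll descend around the knob and work out the arc.

Run:
```python
from h import *
a=np.radians(-9.06);R=np.array([[np.cos(a),-np.sin(a)],[np.sin(a),np.cos(a)]])
qs=np.array([.70,.62,.54,.46,.38,.30,.22,.16,.12,.08,.04,0,-.04,-.08,-.10])
P=np.array([[494.75,175.2]+R@[36+105*np.sin(q),47-105*np.cos(q)] for q in qs])
print(P[0],P[-2]);print(np.c_[qs[1:],np.diff(P,axis=0).round(1),np.degrees(np.diff(qs)).round(1)])
```

```text
[591.85477235 125.98662262] [512.93420487 113.90769407]
[[ 0.62 -7.4  -4.   -4.6 ]
 [ 0.54 -7.7  -3.4  -4.6 ]
 [ 0.46 -7.9  -2.8  -4.6 ]
 [ 0.38 -8.1  -2.2  -4.6 ]
 [ 0.3  -8.3  -1.5  -4.6 ]
 [ 0.22 -8.4  -0.9  -4.6 ]
 [ 0.16 -6.3  -0.2  -3.4 ]
 [ 0.12 -4.2   0.1  -2.3 ]
 [ 0.08 -4.2   0.2  -2.3 ]
 [ 0.04 -4.2   0.4  -2.3 ]
 [ 0.   -4.2   0.6  -2.3 ]
 [-0.04 -4.1   0.7  -2.3 ]
 [-0.08 -4.1   0.9  -2.3 ]
 [-0.1  -2.    0.5  -1.1 ]]
```

Emit:
{"method": "jog_arm", "body": {
  "moves": [
    {"delta_pos": [0.9, 2.5, 0], "angular": [0, 0, 0], "grip": 150},
    {"delta_pos": [0, 0, -10], "angular": [0, 0, 0], "grip": 150},
    {"delta_pos": [0, 0, -10], "angular": [0, 0, 0], "grip": 150},
    {"delta_pos": [0, 0, -10], "angular": [0, 0, 0], "grip": 150},
    {"delta_pos": [0, 0, -4], "angular": [0, 0, 0], "grip": 150},
    {"delta_pos": [0, 0, 0], "angular": [0, 0, 0], "grip": 150},
    {"delta_pos": [0, 0, 0], "angular": [0, 0, 0], "grip": 150},
    {"delta_pos": [0, 0, 0], "angular": [0, 0, 0], "grip": 150}
  ]
}}

```text
time: 5.2
ee_pos: [591.9, 126.1, 76.7]
orientation: [180.0, 0.0, 121.2]
contact_force: [0.2, -0.4, -0.0]
opening: 0.41
gripper_force: 0.0
```

Emit:
{"method": "jog_arm", "body": {
  "moves": [
    {"delta_pos": [-7.4, -4, 0], "angular": [0, 0, -4.6], "grip": 150},
    {"delta_pos": [-7.7, -3.4, 0], "angular": [0, 0, -4.6], "grip": 150},
    {"delta_pos": [-7.9, -2.8, 0], "angular": [0, 0, -4.6], "grip": 150},
    {"delta_pos": [-8.1, -2.2, 0], "angular": [0, 0, -4.6], "grip": 150},
    {"delta_pos": [-8.3, -1.5, 0], "angular": [0, 0, -4.6], "grip": 150},
    {"delta_pos": [-8.4, -0.9, 0], "angular": [0, 0, -4.6], "grip": 150},
    {"delta_pos": [-6.3, -0.2, 0], "angular": [0, 0, -3.4], "grip": 150},
    {"delta_pos": [-4.2, 0.1, 0], "angular": [0, 0, -2.3], "grip": 150}
  ]
}}

```text
time: 6.2
ee_pos: [533.5, 111.1, 76.7]
orientation: [179.9, 0.0, 87.8]
contact_force: [0.2, -0.5, -0.9]
opening: 0.408
gripper_force: 0.3
```

Emit:
{"method": "jog_arm", "body": {
  "moves": [
    {"delta_pos": [-4.2, 0.2, 0], "angular": [0, 0, -2.3], "grip": 150},
    {"delta_pos": [-4.2, 0.4, 0], "angular": [0, 0, -2.3], "grip": 150},
    {"delta_pos": [-4.2, 0.6, 0], "angular": [0, 0, -2.3], "grip": 150},
    {"delta_pos": [-2, 0.4, 0], "angular": [0, 0, -1.2], "grip": 150},
    {"delta_pos": [-2, 0.4, 0], "angular": [0, 0, -1.1], "grip": 150},
    {"delta_pos": [-2, 0.4, 0], "angular": [0, 0, -1.1], "grip": 150},
    {"delta_pos": [0, 0, 0], "angular": [0, 0, 0], "grip": 150},
    {"delta_pos": [0, 0, 0], "angular": [0, 0, 0], "grip": 150}
  ]
}}

```text
time: 7.2
ee_pos: [514.3, 113.7, 76.1]
orientation: [-179.9, 0.0, 77.6]
contact_force: [-0.7, -0.2, 0.6]
opening: 0.406
gripper_force: 0.0
```

Emit:
{"method": "jog_arm", "body": {
  "moves": [
    {"delta_pos": [-1, 0.2, 0], "angular": [0, 0, 0], "grip": 150},
    {"delta_pos": [-1, 0.2, 0], "angular": [0, 0, 0], "grip": 150},
    {"delta_pos": [0, 0, 0], "angular": [0, 0, 0], "grip": 150},
    {"delta_pos": [0, 0, 0], "angular": [0, 0, 0], "grip": 150},
    {"delta_pos": [0, 0, 0], "angular": [0, 0, 0], "grip": 150},
    {"delta_pos": [0, 0, 0], "angular": [0, 0, 0], "grip": 150},
    {"delta_pos": [0, 0, 0], "angular": [0, 0, 0], "grip": 150},
    {"delta_pos": [0, 0, 0], "angular": [0, 0, 0], "grip": 150}
  ]
}}

```text
time: 8.2
ee_pos: [512.8, 113.9, 76.3]
orientation: [-180.0, 0.0, 77.6]
contact_force: [0.6, -0.0, -0.3]
opening: 0.411
gripper_force: 0.0
```

Emit:
{"method": "jog_arm", "body": {
  "moves": [
    {"delta_pos": [-1, 0.2, 0], "angular": [0, 0, 0], "grip": 150},
    {"delta_pos": [-1, 0.2, 0], "angular": [0, 0, 0], "grip": 150},
    {"delta_pos": [0, 0, 0], "angular": [0, 0, 0], "grip": 150},
    {"delta_pos": [0, 0, 0], "angular": [0, 0, 0], "grip": 150},
    {"delta_pos": [0, 0, 0], "angular": [0, 0, 0], "grip": 150},
    {"delta_pos": [0, 0, 0], "angular": [0, 0, 0], "grip": 150},
    {"delta_pos": [0, 0, 0], "angular": [0, 0, 0], "grip": 150},
    {"delta_pos": [0, 0, 0], "angular": [0, 0, 0], "grip": 150}
  ]
}}

```text
time: 9.2
ee_pos: [511.7, 114.2, 76.4]
orientation: [179.9, -0.0, 77.6]
contact_force: [5.1, -1.3, -4.2]
opening: 0.409
gripper_force: 2.6
```

The keeper meets its stop at about 5 N, with the knob at its predicted shut position. I'll back off, lift, and head for the leaf.

Emit:
{"method": "jog_arm", "body": {
  "moves": [
    {"delta_pos": [8, -1, 0], "angular": [0, 0, 0], "grip": 150},
    {"delta_pos": [0, 0, 30], "angular": [0, 0, 0], "grip": 150},
    {"delta_pos": [0, 0, 30], "angular": [0, 0, 0], "grip": 150},
    {"delta_pos": [0, 0, 30], "angular": [0, 0, 0], "grip": 57},
    {"delta_pos": [1.7, -26.4, 10], "angular": [0, 0, 6.2], "grip": 57},
    {"delta_pos": [1.7, -26.4, 10], "angular": [0, 0, 6.2], "grip": 57},
    {"delta_pos": [1.7, -26.4, 0], "angular": [0, 0, 6.2], "grip": 57},
    {"delta_pos": [1.7, -26.4, 0], "angular": [0, 0, 6.2], "grip": 57}
  ]
}}

```text
time: 10.2
ee_pos: [525.6, 7.0, 186.5]
orientation: [-180.0, -0.0, 102.6]
contact_force: [-0.4, -1.1, -0.3]
opening: 0.776
gripper_force: 0.0
```

Emit:
{"method": "jog_arm", "body": {
  "moves": [
    {"delta_pos": [1.7, -26.4, 0], "angular": [0, 0, 6.2], "grip": 57},
    {"delta_pos": [1.7, -26.4, 0], "angular": [0, 0, 6.2], "grip": 57},
    {"delta_pos": [1.7, -26.4, 0], "angular": [0, 0, 6.2], "grip": 57},
    {"delta_pos": [1.7, -26.4, 0], "angular": [0, 0, 6.2], "grip": 57},
    {"delta_pos": [1.7, -26.4, 0], "angular": [0, 0, 6.2], "grip": 57},
    {"delta_pos": [1.7, -26.4, 0], "angular": [0, 0, 6.2], "grip": 57},
    {"delta_pos": [1.7, -26.4, 0], "angular": [0, 0, 6.2], "grip": 57},
    {"delta_pos": [1.7, -26.4, 0], "angular": [0, 0, 6.2], "grip": 57}
  ]
}}

```text
time: 11.2
ee_pos: [539.1, -204.2, 186.2]
orientation: [180.0, -0.0, 152.2]
contact_force: [-0.3, -0.5, -0.9]
opening: 0.776
gripper_force: 0.0
```

Run:
```python
from h import *
I={n:avg(n,8) for n in('top','scene')}; np.savez('avg2.npz',**I)
a=np.radians(-9.06);R=np.array([[np.cos(a),-np.sin(a)],[np.sin(a),np.cos(a)]]);o=np.array([494.75,175.2])
def up(n,x0,y0,w,h,S):
    c=I[n][y0:y0+h,x0:x0+w]; c=(np.clip((c-20)/(215-20),0,1)**.7*255).astype(np.uint8)
    return cv2.resize(c,(w*S,h*S),interpolation=cv2.INTER_CUBIC)[...,::-1]
cv2.imwrite('pics/k2.png',np.hstack([up('top',245,190,58,70,8),up('scene',330,150,42,70,8)]))
for n,p in (('top',np.r_[o+R@[36,-58],65]),('scene',np.r_[o+R@[36,-58],65])): print(n,proj(n,p))
s=sensors.state(); print(s['ee_pos'],s['orientation'],s['time'],s['contact_force'])
```

```text
top [[288.52211872 224.34987629]]
scene [[334.49083869 177.6721487 ]]
[ 539.18869801 -203.34040962  186.35002975] [1.79998662e+02 2.16465854e-03 1.52005725e+02] 12.0 [-1.37677162  0.54704117  0.28108525]
```

View pics/k2.png

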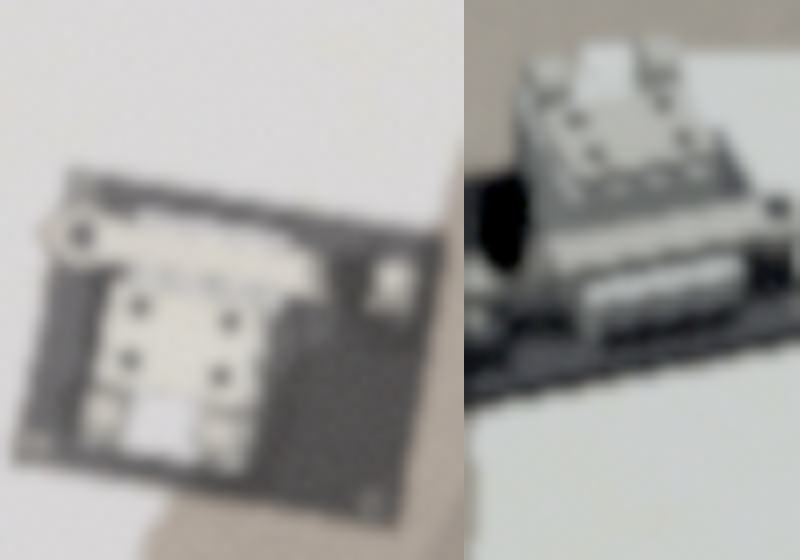

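The keeper is shut: the bar lies along y and the knob is at (288,224), as predicted. Now I'll go down over the leaf.

Emit:
{"method": "jog_arm", "body": {
  "moves": [
    {"delta_pos": [2.2, -26.9, 0], "angular": [0, 0, 6.2], "grip": 57},
    {"delta_pos": [2.2, -26.9, 0], "angular": [0, 0, 6.2], "grip": 57},
    {"delta_pos": [0, 0, -31], "angular": [0, 0, 0], "grip": 57},
    {"delta_pos": [0, 0, -31], "angular": [0, 0, 0], "grip": 57},
    {"delta_pos": [0, 0, -31], "angular": [0, 0, 0], "grip": 57},
    {"delta_pos": [0, 0, -31], "angular": [0, 0, 0], "grip": 57},
    {"delta_pos": [0, 0, 0], "angular": [0, 0, 0], "grip": 57},
    {"delta_pos": [0, 0, 0], "angular": [0, 0, 0], "grip": 57}
  ]
}}

```text
time: 13.0
ee_pos: [544.2, -257.6, 63.4]
orientation: [-180.0, 0.1, 164.4]
contact_force: [0.1, -0.3, 0.3]
opening: 0.775
gripper_force: 0.0
```

Run:
```python
from h import *
from scipy.ndimage import map_coordinates as mc
I=np.load('avg2.npz'); a=np.radians(-9.06);R=np.array([[np.cos(a),-np.sin(a)],[np.sin(a),np.cos(a)]]);o=np.array([494.75,175.2])
for n in('top','scene'):
    g=I[n].mean(2)
    for lab,L in (('y@x-28,z70',[(-28,y,70) for y in range(-36,37,2)]),('y@x-28,z80',[(-28,y,80) for y in range(-36,37,2)]),('x@y0,z60',[(x,0,60) for x in range(-60,-8,2)]),('y@x0,z60',[(0,y,60) for y in range(-40,41,2)])):
        uv=proj(n,[np.r_[o+R@p[:2],p[2]] for p in L]); v=mc(g,[uv[:,1],uv[:,0]],order=1)
        print(n,lab,L[0][:2],v.round(0).astype(int).tolist())
```

```text
top y@x-28,z70 (-28, -36) [65, 78, 95, 111, 123, 132, 141, 147, 151, 150, 149, 148, 150, 156, 163, 169, 172, 173, 173, 173, 173, 173, 171, 166, 156, 145, 137, 139, 144, 149, 147, 139, 125, 104, 85, 70, 65]
top y@x-28,z80 (-28, -36) [71, 88, 104, 118, 128, 137, 145, 150, 150, 149, 148, 149, 153, 160, 167, 171, 173, 173, 173, 174, 173, 172, 169, 159, 148, 137, 138, 143, 149, 148, 141, 129, 108, 88, 71, 66, 66]
top x@y0,z60 (-60, 0) [165, 163, 156, 142, 120, 98, 82, 78, 83, 99, 123, 145, 163, 169, 172, 173, 173, 174, 174, 172, 170, 167, 167, 167, 169, 170]
top y@x0,z60 (0, -40) [64, 68, 72, 80, 90, 107, 124, 141, 155, 162, 165, 163, 163, 164, 166, 168, 170, 170, 171, 170, 170, 170, 171, 171, 171, 170, 168, 166, 163, 161, 162, 163, 162, 157, 144, 119, 94, 73, 70, 71, 74]
scene y@x-28,z70 (-28, -36) [112, 110, 108, 106, 103, 101, 104, 109, 115, 117, 119, 121, 126, 133, 143, 149, 153, 155, 157, 160, 160, 160, 159, 152, 142, 125, 112, 103, 107, 111, 116, 119, 123, 129, 137, 143, 146]
scene y@x-28,z80 (-28, -36) [114, 112, 109, 106, 110, 116, 124, 128, 130, 130, 127, 125, 123, 126, 132, 143, 151, 154, 155, 155, 154, 151, 147, 139, 129, 119, 119, 123, 129, 130, 130, 129, 126, 122, 119, 117, 115]
scene x@y0,z60 (-60, 0) [115, 116, 117, 121, 125, 130, 134, 139, 144, 147, 151, 154, 155, 156, 156, 156, 153, 150, 147, 143, 141, 140, 140, 140, 140, 140]
scene y@x0,z60 (0, -40) [63, 63, 70, 77, 83, 89, 94, 99, 109, 119, 127, 127, 123, 114, 109, 109, 117, 126, 134, 137, 139, 139, 139, 139, 139, 139, 139, 138, 134, 129, 118, 112, 109, 118, 126, 135, 138, 141, 143, 148, 152]
```

The block sits within about 0.5 mm of its nominal place in the fixture. I'll lower towards the tray floor and feel for contact.

Emit:
{"method": "jog_arm", "body": {
  "moves": [
    {"delta_pos": [0, 0, -12], "angular": [0, 0, 0], "grip": 57},
    {"delta_pos": [0, 0, -12], "angular": [0, 0, 0], "grip": 57},
    {"delta_pos": [0, 0, -10], "angular": [0, 0, 0], "grip": 57},
    {"delta_pos": [0, 0, -2], "angular": [0, 0, 0], "grip": 57},
    {"delta_pos": [0, 0, -1], "angular": [0, 0, 0], "grip": 57},
    {"delta_pos": [0, 0, -1], "angular": [0, 0, 0], "grip": 57},
    {"delta_pos": [0, 0, 0], "angular": [0, 0, 0], "grip": 57},
    {"delta_pos": [0, 0, 0], "angular": [0, 0, 0], "grip": 57}
  ]
}}

```text
time: 14.0
ee_pos: [543.7, -257.3, 24.5]
orientation: [-180.0, 0.0, 164.4]
contact_force: [0.2, -0.1, 0.5]
opening: 0.773
gripper_force: 0.0
```

Emit:
{"method": "jog_arm", "body": {
  "moves": [
    {"delta_pos": [0, 0, -1], "angular": [0, 0, 0], "grip": 57},
    {"delta_pos": [0, 0, -1], "angular": [0, 0, 0], "grip": 57},
    {"delta_pos": [0, 0, -1], "angular": [0, 0, 0], "grip": 57},
    {"delta_pos": [0, 0, 0], "angular": [0, 0, 0], "grip": 57},
    {"delta_pos": [0, 0, 0], "angular": [0, 0, 0], "grip": 57},
    {"delta_pos": [0, 0, 0], "angular": [0, 0, 0], "grip": 57},
    {"delta_pos": [0, 0, 0], "angular": [0, 0, 0], "grip": 57},
    {"delta_pos": [0, 0, 0], "angular": [0, 0, 0], "grip": 57}
  ]
}}

```text
time: 15.0
ee_pos: [543.6, -257.2, 21.3]
orientation: [-180.0, 0.0, 164.4]
contact_force: [-0.6, -0.9, 0.6]
opening: 0.776
gripper_force: 0.0
```

Emit:
{"method": "jog_arm", "body": {
  "moves": [
    {"delta_pos": [0, 0, -1], "angular": [0, 0, 0], "grip": 57},
    {"delta_pos": [0, 0, 0], "angular": [0, 0, 0], "grip": 57},
    {"delta_pos": [0, 0, -1], "angular": [0, 0, 0], "grip": 57},
    {"delta_pos": [0, 0, 0], "angular": [0, 0, 0], "grip": 57},
    {"delta_pos": [0, 0, -1], "angular": [0, 0, 0], "grip": 57},
    {"delta_pos": [0, 0, 0], "angular": [0, 0, 0], "grip": 57},
    {"delta_pos": [0, 0, 0], "angular": [0, 0, 0], "grip": 57},
    {"delta_pos": [0, 0, 0], "angular": [0, 0, 0], "grip": 57}
  ]
}}

```text
time: 16.0
ee_pos: [543.6, -257.3, 18.3]
orientation: [180.0, -0.0, 164.4]
contact_force: [0.3, 1.1, 0.2]
opening: 0.776
gripper_force: 0.0
```

Emit:
{"method": "jog_arm", "body": {
  "force": 70,
  "moves": [
    {"delta_pos": [0, 0, 0], "angular": [0, 0, 0], "grip": 75},
    {"delta_pos": [0, 0, 0], "angular": [0, 0, 0], "grip": 90},
    {"delta_pos": [0, 0, 0], "angular": [0, 0, 0], "grip": 140},
    {"delta_pos": [0, 0, 0], "angular": [0, 0, 0], "grip": 140},
    {"delta_pos": [0, 0, 0], "angular": [0, 0, 0], "grip": 140},
    {"delta_pos": [0, 0, 0], "angular": [0, 0, 0], "grip": 140},
    {"delta_pos": [0, 0, 0], "angular": [0, 0, 0], "grip": 140},
    {"delta_pos": [0, 0, 0], "angular": [0, 0, 0], "grip": 140}
  ]
}}

```text
time: 17.0
ee_pos: [543.9, -257.6, 19.5]
orientation: [-180.0, 0.1, 164.4]
contact_force: [-3.3, 1.6, 12.3]
opening: 0.63
gripper_force: 74.5
```

Emit:
{"method": "jog_arm", "body": {
  "moves": [
    {"delta_pos": [0, 0, 2], "angular": [0, 0, 0], "grip": 140},
    {"delta_pos": [0, 0, 4], "angular": [0, 0, 0], "grip": 140},
    {"delta_pos": [0, 0, 10], "angular": [0, 0, 0], "grip": 140},
    {"delta_pos": [0, 0, 25], "angular": [0, 0, 0], "grip": 140},
    {"delta_pos": [0, 0, 30], "angular": [0, 0, 0], "grip": 140},
    {"delta_pos": [0, 0, 30], "angular": [0, 0, 0], "grip": 140},
    {"delta_pos": [0, 0, 30], "angular": [0, 0, 0], "grip": 140},
    {"delta_pos": [0, 0, 30], "angular": [0, 0, 0], "grip": 140}
  ]
}}

```text
time: 18.0
ee_pos: [543.4, -257.2, 180.8]
orientation: [-180.0, 0.0, 164.4]
contact_force: [0.0, -0.9, -3.0]
opening: 0.628
gripper_force: 74.3
```

Emit:
{"method": "jog_arm", "body": {
  "moves": [
    {"delta_pos": [-7, 27.7, 0], "angular": [0, 0, 0.4], "grip": 140},
    {"delta_pos": [-7, 27.7, 0], "angular": [0, 0, 0.4], "grip": 140},
    {"delta_pos": [-7, 27.7, 0], "angular": [0, 0, 0.4], "grip": 140},
    {"delta_pos": [-7, 27.7, 0], "angular": [0, 0, 0.4], "grip": 140},
    {"delta_pos": [-7, 27.7, 0], "angular": [0, 0, 0.4], "grip": 140},
    {"delta_pos": [-7, 27.7, 0], "angular": [0, 0, 0.4], "grip": 140},
    {"delta_pos": [-7, 27.7, 0], "angular": [0, 0, 0.4], "grip": 140},
    {"delta_pos": [-7, 27.7, 0], "angular": [0, 0, 0.4], "grip": 140}
  ]
}}

```text
time: 19.0
ee_pos: [487.2, -34.8, 179.9]
orientation: [180.0, 0.0, 167.6]
contact_force: [0.1, -0.2, -2.8]
opening: 0.628
gripper_force: 74.4
```

Emit:
{"method": "jog_arm", "body": {
  "moves": [
    {"delta_pos": [-7, 27.7, 0], "angular": [0, 0, 0.4], "grip": 140},
    {"delta_pos": [-7, 27.7, 0], "angular": [0, 0, 0.4], "grip": 140},
    {"delta_pos": [-7, 27.7, 0], "angular": [0, 0, 0.4], "grip": 140},
    {"delta_pos": [-7, 27.7, 0], "angular": [0, 0, 0.4], "grip": 140},
    {"delta_pos": [-7, 27.7, 0], "angular": [0, 0, 0.4], "grip": 140},
    {"delta_pos": [-7, 27.7, 0], "angular": [0, 0, 0.4], "grip": 140},
    {"delta_pos": [0, 0, 0], "angular": [0, 0, 0], "grip": 140},
    {"delta_pos": [0, 0, 0], "angular": [0, 0, 0], "grip": 140}
  ]
}}

```text
time: 20.0
ee_pos: [445.7, 130.3, 179.6]
orientation: [-180.0, 0.0, 170.0]
contact_force: [-0.4, 0.1, -2.7]
opening: 0.626
gripper_force: 74.5
```

Emit:
{"method": "jog_arm", "body": {
  "moves": [
    {"delta_pos": [-4.4, 18.4, 0], "angular": [0, 0, 0.3], "grip": 140},
    {"delta_pos": [-4.4, 18.4, 0], "angular": [0, 0, 0.3], "grip": 140},
    {"delta_pos": [-4.3, 18.4, 0], "angular": [0, 0, 0.3], "grip": 140},
    {"delta_pos": [0, 0, -20], "angular": [0, 0, 0], "grip": 140},
    {"delta_pos": [0, 0, -20], "angular": [0, 0, 0], "grip": 140},
    {"delta_pos": [0, 0, -17], "angular": [0, 0, 0], "grip": 140},
    {"delta_pos": [0, 0, 0], "angular": [0, 0, 0], "grip": 140},
    {"delta_pos": [0, 0, 0], "angular": [0, 0, 0], "grip": 140}
  ]
}}

```text
time: 21.0
ee_pos: [433.1, 185.4, 122.9]
orientation: [180.0, 0.0, 170.9]
contact_force: [0.3, -0.1, -2.8]
opening: 0.624
gripper_force: 74.6
```

Run:
```python
from h import *
I={n:avg(n,10) for n in('top','scene')}; np.savez('avg3.npz',**I)
def up(n,x0,y0,w,h,S):
    c=I[n][y0:y0+h,x0:x0+w]; c=(np.clip((c-15)/(190-15),0,1)**.6*255).astype(np.uint8)
    return cv2.resize(c,(w*S,h*S),interpolation=cv2.INTER_CUBIC)[...,::-1]
cv2.imwrite('pics/p1.png',np.hstack([up('top',245,205,40,60,9),up('scene',325,140,48,60,9)]))
s=sensors.state(); print(s['ee_pos'],s['orientation'],s['time'],s['contact_force'],s['ft_torque'])
```

```text
[432.46244207 185.73571298 122.29805463] [-1.79997709e+02 -2.06356583e-04  1.70899033e+02] 22.0 [ 0.27104698  0.17593998 -2.5815378 ] [ 0.00585328  0.01190034 -0.00469375]
```

View pics/p1.png

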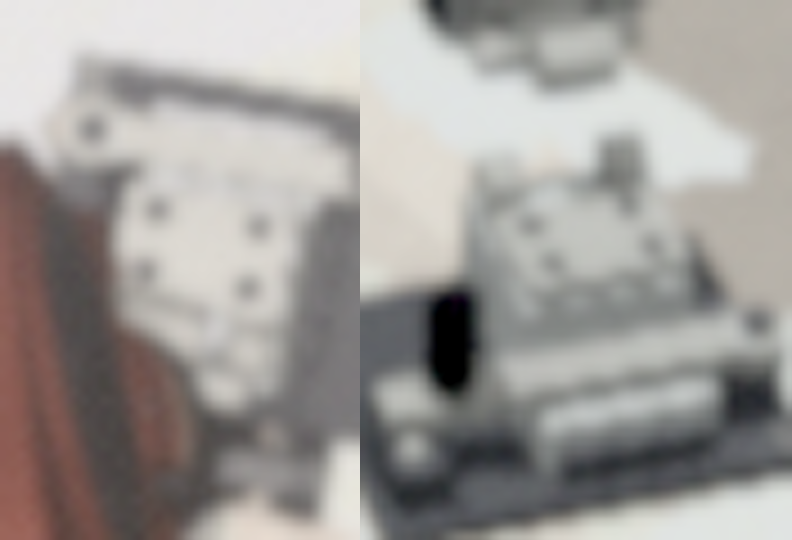

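The scene crop shows the leaf's knuckle at (578,52), above the gap between the block's knuckles at (500,175) and (622,158). The view from the rear is clear. I'll compare it with predictions.

Run:
```python
from h import *
from scipy.ndimage import map_coordinates as mc
a=np.radians(-9.06);R=np.array([[np.cos(a),-np.sin(a)],[np.sin(a),np.cos(a)]]);o=np.array([494.75,175.2])
b=np.r_[np.array([432.5,185.7])+R@[35,0],116.8]; X=np.r_[R[:,0],0];Y=np.r_[R[:,1],0];Z=np.array([0,0,1.])
I3=np.load('avg3.npz')['scene'].mean(2); I2=np.load('avg2.npz')['scene'].mean(2)
inv=lambda p:((p-[325,140]+.5)*9-.5+[360,0]).round(0)
print('bore',b,inv(proj('scene',b)),'ends',inv(proj('scene',[b+13*Y,b-13*Y])),'topline',inv(proj('scene',[b+10*Z,b+13*Y+10*Z,b-13*Y+10*Z])),'bot/rear',inv(proj('scene',[b+10*X,b+7*X-7*Z])))
def prof(I,P,D,ts): 
    uv=proj('scene',[P+t*D for t in ts]); return mc(I,[uv[:,1],uv[:,0]],order=1).round(0).astype(int).tolist()
ts=range(-24,25,2)
print('knuckle along y, rear-top', prof(I3,b+7*X+7*Z,Y,ts)); print('rear', prof(I3,b+10*X,Y,ts))
print('knuckle normal (view-perp) ', prof(I3,b,np.cross(Y,(lambda v:v/np.linalg.norm(v))(np.asarray(cal('scene')['position'])-b)),range(-24,25,2)))
bb=np.r_[o+R@[-28,0],70]; print('block bore',bb); print('block along y rear-top',prof(I2,bb+7*X+7*Z,Y,range(-36,37,2)))
print('block along y flat z60',prof(I2,bb-10*Z,Y,range(-36,37,2)))
print('block normal at y=21.5',prof(I2,bb+21.5*Y,np.cross(Y,(lambda v:v/np.linalg.norm(v))(np.asarray(cal('scene')['position'])-bb)),range(-24,25,2)))
print('block normal at y=-21.5',prof(I2,bb-21.5*Y,np.cross(Y,(lambda v:v/np.linalg.norm(v))(np.asarray(cal('scene')['position'])-bb)),range(-24,25,2)))
```

```text
bore [467.06333934 180.18859606 116.8       ] [[568.  58.]] ends [[606.  51.]
 [529.  65.]] topline [[570.  32.]
 [608.  26.]
 [531.  39.]] bot/rear [[578.  77.]
 [573.  89.]]
knuckle along y, rear-top [100, 97, 94, 89, 85, 85, 94, 104, 112, 115, 117, 117, 117, 117, 117, 116, 115, 114, 109, 102, 93, 89, 89, 95, 102]
rear [154, 152, 147, 139, 124, 108, 94, 87, 85, 85, 86, 85, 84, 84, 86, 88, 92, 96, 107, 118, 127, 127, 122, 117, 113]
knuckle normal (view-perp)  [57, 60, 64, 69, 73, 79, 87, 99, 110, 120, 122, 120, 114, 103, 93, 84, 90, 104, 125, 141, 152, 157, 158, 158, 158]
block bore [467.09932852 179.60912315  70.        ]
block along y rear-top [109, 107, 104, 102, 103, 109, 115, 119, 121, 122, 125, 130, 137, 145, 150, 154, 156, 159, 160, 161, 160, 156, 148, 133, 117, 107, 107, 113, 118, 122, 124, 129, 134, 139, 142, 144, 142]
block along y flat z60 [110, 105, 100, 102, 105, 104, 99, 94, 96, 98, 102, 106, 113, 123, 135, 145, 150, 152, 153, 153, 154, 154, 154, 151, 147, 136, 124, 111, 103, 98, 98, 101, 106, 113, 122, 135, 146]
block normal at y=21.5 [113, 113, 113, 113, 114, 116, 119, 123, 127, 127, 124, 119, 110, 102, 95, 95, 99, 104, 104, 101, 103, 111, 123, 130, 134]
block normal at y=-21.5 [114, 114, 114, 114, 114, 116, 119, 122, 126, 128, 125, 119, 111, 101, 94, 89, 97, 106, 117, 120, 121, 120, 118, 114, 108]
```

The lateral residual is about 0–0.5 mm, and along the view normal it is about 1.3 mm, so the leaf is a touch too far back or too low. I'll shift 1.5 mm to the front, then lower just to the knuckle tops and slightly in.

Emit:
{"method": "jog_arm", "body": {
  "moves": [
    {"delta_pos": [-1.5, 0.2, -8], "angular": [0, 0, 0], "grip": 140},
    {"delta_pos": [0, 0, -8], "angular": [0, 0, 0], "grip": 140},
    {"delta_pos": [0, 0, -6], "angular": [0, 0, 0], "grip": 140},
    {"delta_pos": [0, 0, -3], "angular": [0, 0, 0], "grip": 140},
    {"delta_pos": [0, 0, -2], "angular": [0, 0, 0], "grip": 140},
    {"delta_pos": [0, 0, -2], "angular": [0, 0, 0], "grip": 140},
    {"delta_pos": [0, 0, 0], "angular": [0, 0, 0], "grip": 140},
    {"delta_pos": [0, 0, 0], "angular": [0, 0, 0], "grip": 140}
  ]
}}

```text
time: 23.0
ee_pos: [431.1, 186.0, 93.4]
orientation: [180.0, 0.0, 170.9]
contact_force: [-0.7, 0.3, -2.8]
opening: 0.625
gripper_force: 74.6
```

Emit:
{"method": "jog_arm", "body": {
  "moves": [
    {"delta_pos": [0, 0, -1], "angular": [0, 0, 0], "grip": 140},
    {"delta_pos": [0, 0, -1], "angular": [0, 0, 0], "grip": 140},
    {"delta_pos": [0, 0, -1], "angular": [0, 0, 0], "grip": 140},
    {"delta_pos": [0, 0, -1], "angular": [0, 0, 0], "grip": 140},
    {"delta_pos": [0, 0, -1], "angular": [0, 0, 0], "grip": 140},
    {"delta_pos": [0, 0, 0], "angular": [0, 0, 0], "grip": 140},
    {"delta_pos": [0, 0, 0], "angular": [0, 0, 0], "grip": 140},
    {"delta_pos": [0, 0, 0], "angular": [0, 0, 0], "grip": 140}
  ]
}}

```text
time: 24.0
ee_pos: [431.0, 186.0, 88.3]
orientation: [180.0, 0.0, 170.9]
contact_force: [0.2, 0.6, -3.2]
opening: 0.631
gripper_force: 74.6
```

Emit:
{"method": "jog_arm", "body": {
  "moves": [
    {"delta_pos": [0, 0, -2], "angular": [0, 0, 0], "grip": 140},
    {"delta_pos": [0, 0, -1.5], "angular": [0, 0, 0], "grip": 140},
    {"delta_pos": [0, 0, -1.5], "angular": [0, 0, 0], "grip": 140},
    {"delta_pos": [0, 0, -1.5], "angular": [0, 0, 0], "grip": 140},
    {"delta_pos": [0, 0, -1.5], "angular": [0, 0, 0], "grip": 140},
    {"delta_pos": [0, 0, 0], "angular": [0, 0, 0], "grip": 140},
    {"delta_pos": [0, 0, 0], "angular": [0, 0, 0], "grip": 140},
    {"delta_pos": [0, 0, 0], "angular": [0, 0, 0], "grip": 140}
  ]
}}

```text
time: 25.0
ee_pos: [431.0, 186.0, 80.4]
orientation: [180.0, 0.0, 170.9]
contact_force: [-0.3, 0.0, -3.2]
opening: 0.628
gripper_force: 74.6
```

```bash
cat > ck.py <<'E'
from h import *
from scipy.ndimage import map_coordinates as mc
a=np.radians(-9.06);R=np.array([[np.cos(a),-np.sin(a)],[np.sin(a),np.cos(a)]]);o=np.array([494.75,175.2])
X=np.r_[R[:,0],0];Y=np.r_[R[:,1],0];Z=np.array([0,0,1.])
im=avg('scene',8); I=im.mean(2); np.save('s4.npy',im)
s=sensors.state(); bb=np.r_[o+R@[-28,0],70]
v=np.asarray(cal('scene')['position'])-bb; D=np.cross(Y,v/np.linalg.norm(v))
def prof(P,D,ts): 
    uv=proj('scene',[P+t*D for t in ts]); return mc(I,[uv[:,1],uv[:,0]],order=1).round(0).astype(int).tolist()
print('TCP in block frame',R.T@(s['ee_pos'][:2]-bb[:2]),s['ee_pos'][2],s['contact_force'].round(1))
print('y rear-top',prof(bb+7*X+7*Z,Y,range(-36,37,2)))
for y in(-21.5,-8,0,8,21.5): print('normal',y,prof(bb+y*Y,D,range(-24,19,2)))
E
python3 ck.py
```

```text
TCP in block frame [-36.69000277   0.58202593] 80.29657578909458 [ 0.8  0.2 -3.3]
y rear-top [138, 128, 116, 105, 100, 103, 107, 111, 111, 110, 107, 101, 94, 88, 88, 89, 91, 92, 92, 94, 94, 94, 94, 94, 93, 94, 98, 104, 108, 112, 114, 122, 132, 145, 152, 157, 158]
normal -21.5 [52, 52, 63, 78, 96, 108, 116, 119, 119, 118, 115, 110, 104, 95, 89, 84, 89, 97, 107, 110, 111, 110]
normal -8 [64, 69, 73, 79, 85, 91, 97, 101, 102, 103, 101, 96, 88, 80, 78, 82, 93, 101, 105, 102, 103, 105]
normal 0 [70, 73, 77, 83, 94, 105, 117, 121, 122, 119, 110, 99, 87, 78, 72, 78, 89, 104, 114, 121, 125, 126]
normal 8 [62, 64, 68, 77, 88, 102, 113, 121, 122, 119, 112, 101, 90, 78, 74, 77, 89, 103, 115, 123, 126, 128]
normal 21.5 [47, 54, 62, 69, 75, 80, 86, 93, 100, 107, 110, 109, 102, 94, 86, 87, 90, 94, 94, 91, 93, 100]
```

Emit:
{"method": "jog_arm", "body": {
  "moves": [
    {"delta_pos": [0, 0, -1], "angular": [0, 0, 0], "grip": 140},
    {"delta_pos": [0, 0, -1], "angular": [0, 0, 0], "grip": 140},
    {"delta_pos": [0, 0, -0.7], "angular": [0, 0, 0], "grip": 140},
    {"delta_pos": [0, 0, -0.5], "angular": [0, 0, 0], "grip": 140},
    {"delta_pos": [0, 0, 0], "angular": [0, 0, 0], "grip": 140},
    {"delta_pos": [0, 0, 0], "angular": [0, 0, 0], "grip": 140},
    {"delta_pos": [0, 0, 0], "angular": [0, 0, 0], "grip": 140},
    {"delta_pos": [0, 0, 0], "angular": [0, 0, 0], "grip": 140}
  ]
}}

```text
time: 26.4
ee_pos: [431.0, 186.0, 77.1]
orientation: [180.0, 0.0, 170.9]
contact_force: [-0.3, 0.8, -2.8]
opening: 0.63
gripper_force: 74.6
```

Emit:
{"method": "jog_arm", "body": {
  "moves": [
    {"delta_pos": [0, 0, -0.5], "angular": [0, 0, 0], "grip": 140},
    {"delta_pos": [0, 0, 0], "angular": [0, 0, 0], "grip": 140},
    {"delta_pos": [0, 0, -0.5], "angular": [0, 0, 0], "grip": 140},
    {"delta_pos": [0, 0, 0], "angular": [0, 0, 0], "grip": 140},
    {"delta_pos": [0, 0, 0], "angular": [0, 0, 0], "grip": 140},
    {"delta_pos": [0, 0, 0], "angular": [0, 0, 0], "grip": 140},
    {"delta_pos": [0, 0, 0], "angular": [0, 0, 0], "grip": 140},
    {"delta_pos": [0, 0, 0], "angular": [0, 0, 0], "grip": 140}
  ]
}}

```text
time: 27.4
ee_pos: [431.0, 186.0, 76.1]
orientation: [180.0, 0.0, 170.9]
contact_force: [-0.5, 0.0, -2.0]
opening: 0.625
gripper_force: 74.6
```

Emit:
{"method": "jog_arm", "body": {
  "moves": [
    {"delta_pos": [0, 0, -0.3], "angular": [0, 0, 0], "grip": 140},
    {"delta_pos": [0, 0, 0], "angular": [0, 0, 0], "grip": 140},
    {"delta_pos": [0, 0, 0], "angular": [0, 0, 0], "grip": 140},
    {"delta_pos": [0, 0, 0], "angular": [0, 0, 0], "grip": 140},
    {"delta_pos": [0, 0, 0], "angular": [0, 0, 0], "grip": 140},
    {"delta_pos": [0, 0, 0], "angular": [0, 0, 0], "grip": 140},
    {"delta_pos": [0, 0, 0], "angular": [0, 0, 0], "grip": 140},
    {"delta_pos": [0, 0, 0], "angular": [0, 0, 0], "grip": 140}
  ]
}}

```text
time: 28.4
ee_pos: [431.0, 186.0, 75.8]
orientation: [180.0, -0.0, 170.9]
contact_force: [0.8, 0.4, -3.2]
opening: 0.629
gripper_force: 74.6
```

Emit:
{"method": "jog_arm", "body": {
  "moves": [
    {"delta_pos": [0, 0, -0.4], "angular": [0, 0, 0], "grip": 140},
    {"delta_pos": [0, 0, 0], "angular": [0, 0, 0], "grip": 140},
    {"delta_pos": [0, 0, 0], "angular": [0, 0, 0], "grip": 140},
    {"delta_pos": [0, 0, 0], "angular": [0, 0, 0], "grip": 140},
    {"delta_pos": [0, 0, 0], "angular": [0, 0, 0], "grip": 140},
    {"delta_pos": [0, 0, 0], "angular": [0, 0, 0], "grip": 140},
    {"delta_pos": [0, 0, 0], "angular": [0, 0, 0], "grip": 140},
    {"delta_pos": [0, 0, 0], "angular": [0, 0, 0], "grip": 140}
  ]
}}

```text
time: 29.4
ee_pos: [431.0, 185.9, 75.4]
orientation: [180.0, 0.0, 170.9]
contact_force: [-0.5, 0.3, -1.0]
opening: 0.627
gripper_force: 74.9
```

First touch comes at TCP z≈75.4, and I predicted 75.5. Now to check x and y visually.

```bash
cat >> ck.py <<'E'
c=im[155:195,325:373]; c=(np.clip((c-15)/(190-15),0,1)**.6*255).astype(np.uint8)
cv2.imwrite('pics/p2.png',cv2.resize(c,None,fx=14,fy=14,interpolation=cv2.INTER_CUBIC)[...,::-1])
E
python3 ck.py
```

```text
TCP in block frame [-36.67139083   0.58803852] 75.4067982546731 [-1.1  0.4 -0.8]
y rear-top [134, 122, 107, 100, 97, 102, 107, 110, 111, 109, 104, 99, 98, 102, 107, 111, 112, 112, 112, 113, 114, 114, 113, 110, 107, 102, 102, 104, 107, 110, 113, 122, 132, 144, 152, 157, 158]
normal -21.5 [55, 53, 52, 56, 64, 81, 97, 109, 115, 118, 115, 110, 104, 95, 89, 84, 90, 97, 106, 110, 111, 110]
normal -8 [59, 60, 62, 68, 74, 79, 88, 98, 105, 108, 109, 104, 97, 90, 85, 85, 93, 100, 104, 102, 103, 105]
normal 0 [60, 63, 67, 72, 77, 84, 93, 104, 114, 122, 122, 118, 109, 99, 89, 86, 91, 102, 113, 121, 125, 126]
normal 8 [61, 61, 62, 63, 66, 73, 87, 101, 113, 120, 122, 118, 111, 101, 91, 88, 92, 103, 115, 122, 126, 128]
normal 21.5 [32, 36, 43, 53, 62, 71, 79, 86, 95, 103, 108, 108, 102, 95, 87, 87, 90, 95, 95, 91, 93, 100]
```

View pics/p2.png

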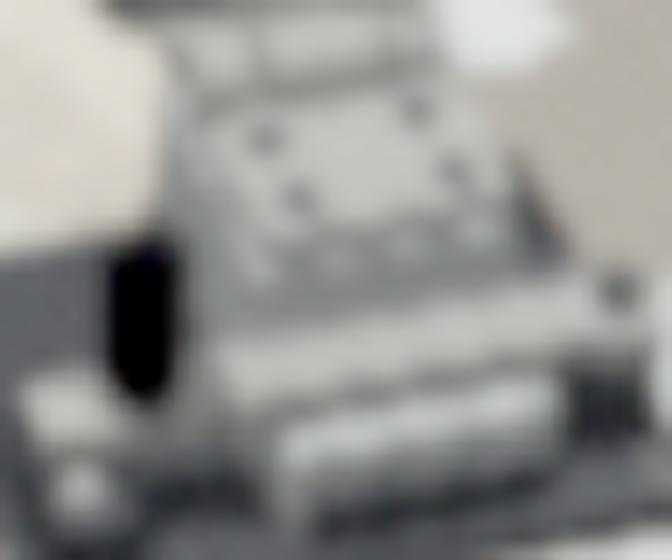

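The picture shows one continuous knuckle band, about (175–430, 30–95). Leaf and block knuckle highlights coincide to about 0.3 mm. The gaps on both sides look equal and there is no side force. One last small settle.

Emit:
{"method": "jog_arm", "body": {
  "moves": [
    {"delta_pos": [0.3, 0, 0], "angular": [0, 0, 0], "grip": 140},
    {"delta_pos": [0, 0, -0.2], "angular": [0, 0, 0], "grip": 140},
    {"delta_pos": [0, 0, 0], "angular": [0, 0, 0], "grip": 140},
    {"delta_pos": [0, 0, 0], "angular": [0, 0, 0], "grip": 140},
    {"delta_pos": [0, 0, 0], "angular": [0, 0, 0], "grip": 140},
    {"delta_pos": [0, 0, 0], "angular": [0, 0, 0], "grip": 140},
    {"delta_pos": [0, 0, 0], "angular": [0, 0, 0], "grip": 140},
    {"delta_pos": [0, 0, 0], "angular": [0, 0, 0], "grip": 140}
  ]
}}

```text
time: 30.8
ee_pos: [431.3, 185.9, 75.2]
orientation: [-180.0, 0.0, 170.9]
contact_force: [-4.4, 0.1, 3.6]
opening: 0.631
gripper_force: 75.3
```

Fx of -4.4 N suggests the knuckle is touching the steel edge 11 mm behind the pin axis. I'll use that as a reference and back off about 1.1 mm to centre it.

Emit:
{"method": "jog_arm", "body": {
  "moves": [
    {"delta_pos": [0, 0, 0.4], "angular": [0, 0, 0], "grip": 140},
    {"delta_pos": [-0.6, 0.1, 0], "angular": [0, 0, 0], "grip": 140},
    {"delta_pos": [0, 0, 0], "angular": [0, 0, 0], "grip": 140},
    {"delta_pos": [0, 0, 0], "angular": [0, 0, 0], "grip": 140},
    {"delta_pos": [0, 0, 0], "angular": [0, 0, 0], "grip": 140},
    {"delta_pos": [0, 0, 0], "angular": [0, 0, 0], "grip": 140},
    {"delta_pos": [0, 0, 0], "angular": [0, 0, 0], "grip": 140},
    {"delta_pos": [0, 0, 0], "angular": [0, 0, 0], "grip": 140}
  ]
}}

```text
time: 31.8
ee_pos: [430.7, 186.1, 75.6]
orientation: [180.0, 0.0, 170.9]
contact_force: [0.3, -0.0, -2.8]
opening: 0.628
gripper_force: 74.6
```

Emit:
{"method": "jog_arm", "body": {
  "moves": [
    {"delta_pos": [0.3, 0, 0], "angular": [0, 0, 0], "grip": 140},
    {"delta_pos": [0.3, 0, 0], "angular": [0, 0, 0], "grip": 140},
    {"delta_pos": [0, 0, 0], "angular": [0, 0, 0], "grip": 140},
    {"delta_pos": [0, 0, 0], "angular": [0, 0, 0], "grip": 140},
    {"delta_pos": [0, 0, 0], "angular": [0, 0, 0], "grip": 140},
    {"delta_pos": [0, 0, 0], "angular": [0, 0, 0], "grip": 140},
    {"delta_pos": [0, 0, 0], "angular": [0, 0, 0], "grip": 140},
    {"delta_pos": [0, 0, 0], "angular": [0, 0, 0], "grip": 140}
  ]
}}

```text
time: 32.8
ee_pos: [431.3, 186.1, 75.6]
orientation: [180.0, -0.0, 170.9]
contact_force: [0.1, -0.0, -2.4]
opening: 0.629
gripper_force: 74.6
```

Emit:
{"method": "jog_arm", "body": {
  "moves": [
    {"delta_pos": [0.4, -0.1, 0], "angular": [0, 0, 0], "grip": 140},
    {"delta_pos": [0, 0, 0], "angular": [0, 0, 0], "grip": 140},
    {"delta_pos": [0.3, 0, 0], "angular": [0, 0, 0], "grip": 140},
    {"delta_pos": [0, 0, 0], "angular": [0, 0, 0], "grip": 140},
    {"delta_pos": [0, 0, 0], "angular": [0, 0, 0], "grip": 140},
    {"delta_pos": [0, 0, 0], "angular": [0, 0, 0], "grip": 140},
    {"delta_pos": [0, 0, 0], "angular": [0, 0, 0], "grip": 140},
    {"delta_pos": [0, 0, 0], "angular": [0, 0, 0], "grip": 140}
  ]
}}

```text
time: 33.8
ee_pos: [432.0, 186.0, 75.6]
orientation: [180.0, 0.0, 170.9]
contact_force: [0.0, -0.4, -2.6]
opening: 0.63
gripper_force: 74.6
```

Emit:
{"method": "jog_arm", "body": {
  "moves": [
    {"delta_pos": [0.3, 0, 0], "angular": [0, 0, 0], "grip": 140},
    {"delta_pos": [0, 0, 0], "angular": [0, 0, 0], "grip": 140},
    {"delta_pos": [0.3, -0.1, 0], "angular": [0, 0, 0], "grip": 140},
    {"delta_pos": [0, 0, 0], "angular": [0, 0, 0], "grip": 140},
    {"delta_pos": [0, 0, 0], "angular": [0, 0, 0], "grip": 140},
    {"delta_pos": [0, 0, 0], "angular": [0, 0, 0], "grip": 140},
    {"delta_pos": [0, 0, 0], "angular": [0, 0, 0], "grip": 140},
    {"delta_pos": [0, 0, 0], "angular": [0, 0, 0], "grip": 140}
  ]
}}

```text
time: 34.8
ee_pos: [432.3, 185.9, 75.5]
orientation: [180.0, -0.0, 170.9]
contact_force: [-2.4, 1.7, -2.4]
opening: 0.63
gripper_force: 74.7
```

The edge contact is at x≈432.2, so the centred position is x≈431.1, which agrees with the picture. I'll go back there and set down.

Emit:
{"method": "jog_arm", "body": {
  "moves": [
    {"delta_pos": [-0.7, 0.1, 0], "angular": [0, 0, 0], "grip": 140},
    {"delta_pos": [-0.7, 0.1, 0], "angular": [0, 0, 0], "grip": 140},
    {"delta_pos": [0, 0, 0], "angular": [0, 0, 0], "grip": 140},
    {"delta_pos": [0, 0, -0.1], "angular": [0, 0, 0], "grip": 140},
    {"delta_pos": [0, 0, -0.1], "angular": [0, 0, 0], "grip": 140},
    {"delta_pos": [0, 0, -0.1], "angular": [0, 0, 0], "grip": 140},
    {"delta_pos": [0, 0, 0], "angular": [0, 0, 0], "grip": 140},
    {"delta_pos": [0, 0, 0], "angular": [0, 0, 0], "grip": 140}
  ]
}}

```text
time: 35.8
ee_pos: [431.4, 186.0, 75.4]
orientation: [-180.0, 0.0, 170.9]
contact_force: [0.8, 0.4, -0.6]
opening: 0.628
gripper_force: 74.8
```

```bash
python3 ck.py
```

```text
TCP in block frame [-36.34630073   0.72508576] 75.36365264202485 [ 0.9 -2.2 -0.5]
y rear-top [134, 122, 107, 100, 97, 102, 107, 111, 111, 109, 105, 100, 99, 102, 108, 111, 113, 114, 114, 114, 114, 114, 114, 111, 107, 103, 102, 104, 107, 110, 113, 122, 132, 145, 152, 157, 158]
normal -21.5 [69, 66, 61, 60, 65, 81, 96, 109, 115, 118, 115, 110, 103, 95, 88, 83, 89, 97, 107, 109, 110, 108]
normal -8 [59, 60, 63, 67, 73, 79, 88, 97, 105, 108, 109, 104, 98, 90, 85, 85, 93, 100, 105, 102, 103, 105]
normal 0 [60, 63, 67, 72, 76, 83, 92, 104, 115, 122, 122, 119, 111, 101, 91, 87, 92, 102, 113, 121, 125, 126]
normal 8 [59, 59, 60, 62, 66, 74, 86, 100, 113, 120, 123, 118, 111, 102, 93, 89, 93, 104, 115, 122, 126, 127]
normal 21.5 [31, 35, 42, 51, 60, 69, 77, 86, 95, 103, 108, 108, 102, 95, 88, 88, 90, 95, 94, 91, 93, 100]
```

```bash
python3 -c "
from h import *
print(job.sign_off())"
```

```text
the job is handed in; nothing more can be done
None
```

I swung the keeper shut first, then set the single-knuckle leaf between the block's knuckles. By sight and touch the pin holes line up to within about 0.5 mm, and the leaf stands level to the front, still gripped for you to push the pin through; I handed the job in at about 36 s.

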